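# Set a hinged strip guide open on its perforated stay

## Task

Set the hinged leaf of the strip guide open on its stay: take the perforated stay bar by its black knob, swing the leaf open with it and drop the bar's third hole, counted from the leaf (the second from the knob), over the fixed peg until the bar lies fully down and level, then let go. Feel for the peg gently, without forcing the bar down or sideways on it, and leave the other things on the table where they are.

Things in the scene. Friction and masses are not known exactly. Their poses are not given: they have to be found in the camera images.
- guide: Strip guide: aluminium base plate 277 x 240 x 8 mm on the table, a 42 mm high plywood rail along its far edge, a plywood leaf 157 x 16 x 42 mm in front of it. Origin on the table under the plate. The leaf's vertical hinge axis is at (+100, -90) mm in the guide's x, y. The rail runs along y; the shut leaf points to +y from the hinge, its free end opens to -x (toward the robot).
- stay_pivot (a point): Where the stay bar is hinged to the leaf: a vertical pivot and a level one, 14 mm above the table. It is 140 mm along the leaf from the hinge axis and 26 mm in front of it, so 142.4 mm from it (with the leaf at 0: offset (-26, +140) mm from the hinge axis in the guide's x, y). The leaf's hinge is stiff (about 0.2 N m): the leaf stays where it is left; it opens 0 to 0.9 rad.
- stay (a joint): Lift angle of the stay bar about its level pivot, rad: 0 is level, fully down (a stop holds its underside at 11 mm above the table, 3 mm above the base plate); it is lifted against its weight only. When the bar rests on the top of the peg near the third hole it reads about 0.1.
- stay_hole (a point): Centre of the hole to be used, the third from the leaf, 126 mm from stay_pivot along the bar and half-way through it. The bar is plain steel, 28 mm wide, 6 mm thick, with four equal 11.5 mm holes 54, 90, 126 and 162 mm from the pivot.
- stay_knob (a point): Middle of the black knob: upright cylinder, 18 mm diameter, 44 mm high, on the bar 195 mm from stay_pivot, near the bar's free end. With the bar down it reaches from 17 to 61 mm above the table, this point at 39 mm. Its local -x points along the bar away from the leaf. Gripped across the bar it can tilt and turn in the fingers; it leans as the bar lifts.
- slot_end (a point): A mark point on the centre line of the slot in the peg's foot, near its end toward the leaf, 8 mm above the table; -x runs along the slot away from the leaf. The peg is a steel pin, 9 mm diameter, flat top with a 1 mm chamfer, top 23 mm above the table. It is clamped at an unmeasured place in the slot, its centre 4 to 34 mm from this point toward -x, centred across; it does not move in use.
- wheel: Black transport wheel lying on the base plate, 45 mm diameter, 24 mm high; origin under its centre. Bystander.
- long_block: Small wood block 30 x 70 x 22 mm; origin under its centre. Bystander.
- cube_block: Small wood block 28 x 50 x 28 mm; origin under its centre. Bystander.
- stick: Plywood push stick 42 x 232 x 12 mm; origin under its centre. Bystander.
- stay_swing: The small steel clevis on the leaf that carries the stay bar, and the bar with it; origin on the table level below stay_pivot; its -x points along the bar to the knob. It swings nearly freely about the vertical pivot.
- peg_foot: The low steel foot with the slot, together with its peg, 60 x 20 x 2.4 mm, on the base plate; origin under its centre, x along the slot. Pressing bar and peg together with more than 25 N counts as forcing.

How it is judged:
On the way, in this order (a step that is already met when the one before it is completed fails the run):
1. the stay bar is lifted (value of joint stay above 0.06 rad), for 0.1 s.
2. the leaf is swung open and the third hole is down over the peg, bar level (value of joint stay below 0.02 rad and x of stay_hole in the frame of slot_end between -0.036 and -0.002 m and y of stay_hole in the frame of slot_end between -0.006 and 0.006 m), for 0.2 s.
At the end, for the whole second after the job is handed in: The stay bar is fully down and level (lift under 0.02 rad) with its third hole over the peg (hole centre within 6 mm of the slot's centre line and 2 to 36 mm from slot_end along the slot, which only the third hole on the peg can give), at rest, and released (all of step 2 and velocity of joint stay below 0.05 rad/s and linear speed of stay_swing below 0.02 m/s); the robot touches nothing.
It fails at once if the bar is pressed on the peg with more than 25 N (contact force between stay_swing and peg_foot above 25 N).
It fails at once if a bystander is moved by more than 30 mm (distance of any of wheel, long_block, cube_block, stick from where it was at the start of the episode above 0.03 m).
It also fails if it takes over 51 s, if anything falls off the work surface, if the arm or the gripper's body presses on something with over 40 N, if the wrist force passes 120 N, or if a joint passes its speed limit or range.

## Robot

A 7-joint arm with a two-finger parallel gripper is mounted at the origin on a cart in front of the work surface, level with it; the furniture and walls round the work are solid. World frame = base frame: x ahead of the robot, y to its left, z up, the work surface at z = 0. Lengths are in m, angles in rad, forces in N, time in s.
With the tool pointing down it reaches from about 0.4 to 0.85 m from the base axis. Payload 10.4 kg.
Tool frame: the origin (TCP) lies midway between the tips of the shut fingers; the grasp point (between the pads) lies 19 mm behind it; z points along the fingers, y is the line along which they close (so a half turn about z gives the same grasp; the last joint's range is limited). The gripper opens to 85 mm and grips with 20 to 120 N. Pads are 22 mm wide; open, the fingers measure 114 mm over their backs; the gripper's body (76 mm by 85 mm) begins 54 mm behind the grasp point. The pads swing forward as they close: fully open they stand 13 mm farther back than shut.
Start: joints at [1.233, 0.332, -0.065, 1.46, 0.022, 1.35, -0.088], TCP at [0.194, -0.594, 0.231] pointing down, gripper open.
Joint ranges: [-2.6, 2.6], [-0.5, 2.12], [-1.47, 1.34], [0.16, 2.42], [-1.27, 4.41], [0.06, 2.06], [-2.6, 2.6]. Speed limits (rad/s): [2.22, 2.22, 2.79, 2.79, 3.14, 3.14, 3.14].

## Interface

Orientations are given as a unit quaternion [x, y, z, w].
In Python, from workcell import get_obs, camera, camera_params, hand_in gives the robot as it stands.
- The arm moves only by the tool carry_out, never from a script. Its argument "commands" is a list that holds one entry, the list of rows, each a list of 6 numbers: the shift along the tool's x, y, z in units of 40 mm (1.0 is 40 mm), then the turn, a rotation vector about the tool's x, y, z in units of 6 degrees (1.0 is 6 degrees). In form: [[[x, y, z, ax, ay, az], ...]]. A call has 1 to 20 rows; each row shifts and turns the commanded pose from where the row before left it, along the tool's axes as they then stand; what a row does not reach is not made up. A row lasts 1/12 s, in which the tool goes at most 41.7 mm and 7.16 degrees, less where a joint would pass 70% of its speed; a pose out of reach is approached as far as the arm can. A call is refused whole if a number of a shift passes 1 or a number of a turn 1, either way. A call with a gripper value outside its range is refused whole. "hand" is the closure, from -1 (fully open) to 1 (shut), set as the call begins (left out, the last holds). The fingers move at their own pace and stop on an object; "force" is the grip in N (left out, the last holds). Time passes only in rows, so rows that do not move let the fingers close. It gives the time, the measured TCP pose, the force, the opening and the grip force at its end, in the units of the state.
- get_obs(): the state, without advancing time (a new reading comes with each control period).
- camera(name): name is "side" or "top"; returns the picture (480x640x3 uint8, red, green, blue); there is no depth.
- camera_params(name): a dict with "mtx" (3x3 intrinsics, pixels), "R" (3x3) and "t" (3): a world point X has camera coordinates R X + t. Camera axes: x right, y down, z forward; pixel columns grow to the right and rows downward; lengths in m; the calibration is good to about 2 mm. A picture is of the moment at which its call begins. camera_params takes no time and is no camera call.
- hand_in(): hands the job in; it is judged then, once.
The state is a dict: "clock": time; "joint_pos": joint angles; "joint_velocities": joint speeds; "tau": joint torques, N m; "position": TCP position; "ee_rot": TCP orientation; "ft_force": force on the tool from outside, world axes, zero at the start; "torque": the same for the moment, N m; "grip_width": opening from 0.0 (shut) to 1.0 (fully open); "grasp_force": force on a finger pad.
Only numpy, scipy, OpenCV 4.12 (cv2) and the standard library are available. Lean on these libraries where they do the work, as an engineer would, in place of code of your own. Each camera call takes 0.05 s, during which the arm holds its last target. There are 200 camera calls.

## Working session

There is one attempt and no reset: what is moved stays moved. The work goes in short steps, Python scripts to look and compute and a tool call to move; the robot and the scene stay as the last step left them, time stands still between calls to the robot, and variables do not carry over. Pictures are saved under pics/ and viewed, at most 10 in all, crops included, and the job is handed in when it is done.

Besides the shell and the picture viewer there is one more tool, called after "Request:" by a JSON object that holds its "fn" and its "kwargs", one argument or row to a line. carry_out: Moves the arm, as the interface text tells. Its arguments: {"type":"object","properties":{"commands":{"type":"array"},"hand":{"type":"number"},"force":{"type":"number"}},"required":["commands"]}

```bash
mkdir -p pics; ls; python3 - <<'E'
from workcell import *
import cv2
o=get_obs();print(o)
for n in("side","top"):
    cv2.imwrite(f"pics/{n}0.png",camera(n)[:,:,::-1]);p=camera_params(n);print(n,p)
E
```

```text
pics
{'clock': 0.0, 'joint_pos': array([ 1.23340671,  0.33285801, -0.0647112 ,  1.46095734,  0.02159858,
        1.3499163 , -0.08850352]), 'joint_velocities': array([-0.00059561, -0.00072637,  0.00058532,  0.00064524, -0.00103535,
        0.00020807,  0.00047963]), 'tau': array([ 1.74144202e-05, -6.25442290e+01,  4.91496362e-02, -3.91606200e+01,
        1.61062792e-02,  9.77251417e-03,  1.61223193e-05]), 'position': array([ 0.19339066, -0.59391866,  0.23051697]), 'ee_rot': array([ 9.87636529e-01,  1.56759579e-01, -1.44487359e-04, -7.07109255e-04]), 'ft_force': array([-0.24898625,  0.472441  ,  0.7695537 ]), 'torque': array([ 0.04203916, -0.02065635, -0.04645473]), 'grasp_force': 0.0, 'grip_width': 0.9986276109542849}
side {'mtx': array([[472.85637131,   0.        , 325.81386014],
       [  0.        , 472.85637131, 244.2007594 ],
       [  0.        ,   0.        ,   1.        ]]), 'R': array([[ 0.98358447, -0.17962716, -0.01719539],
       [-0.12215149, -0.59265161, -0.79614263],
       [ 0.13281797,  0.78517396, -0.60486464]]), 't': array([-0.55458824,  0.02536718,  1.04630305])}
top {'mtx': array([[537.89187758,   0.        , 318.83564123],
       [  0.        , 537.89187758, 231.04185742],
       [  0.        ,   0.        ,   1.        ]]), 'R': array([[-4.85143978e-02, -9.98822262e-01,  6.64401148e-04],
       [-9.73343248e-01,  4.71275345e-02, -2.24459166e-01],
       [ 2.24163501e-01, -1.15361916e-02, -9.74483269e-01]]), 't': array([-0.13996975,  0.54241223,  0.96248448])}
```

View pics/side0.png

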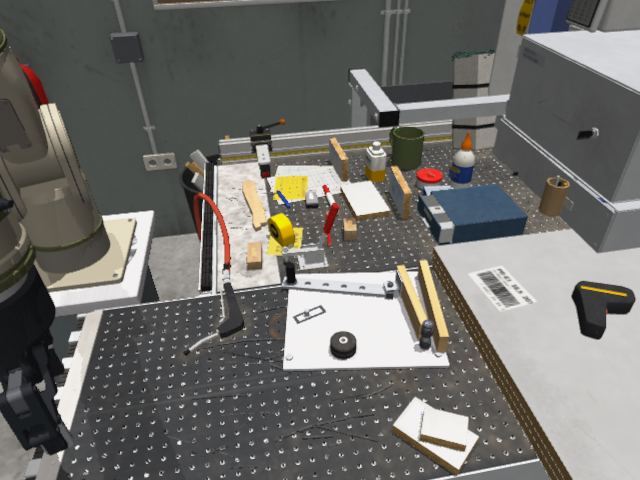

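View pics/top0.png

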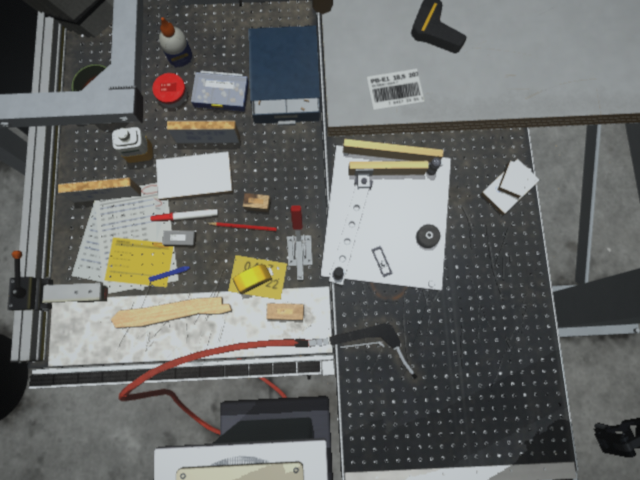

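Side: knob at about (290,272), pivot (390,290), slot foot (310,315), wheel (343,345). Top: knob (338,273), clevis (364,181), foot (381,261), hinge (434,165), wheel (428,236). Next come enlarged crops.

```bash
python3 - <<'E'
import cv2
a=cv2.imread("pics/top0.png")[135:295,315:455]
cv2.imwrite("pics/topc.png",cv2.resize(a,None,fx=3.7,fy=3.7,interpolation=cv2.INTER_CUBIC))
a=cv2.imread("pics/side0.png")[250:375,275:455]
cv2.imwrite("pics/sidec.png",cv2.resize(a,None,fx=4.4,fy=4.4,interpolation=cv2.INTER_CUBIC))
E
```

```text
(no output)
```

View pics/topc.png

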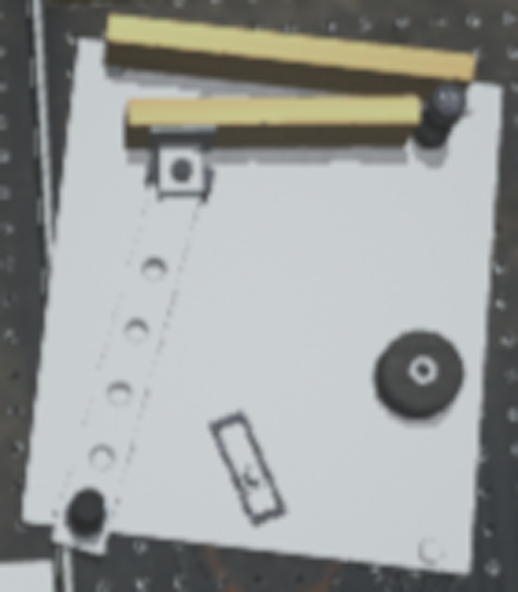

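View pics/sidec.png

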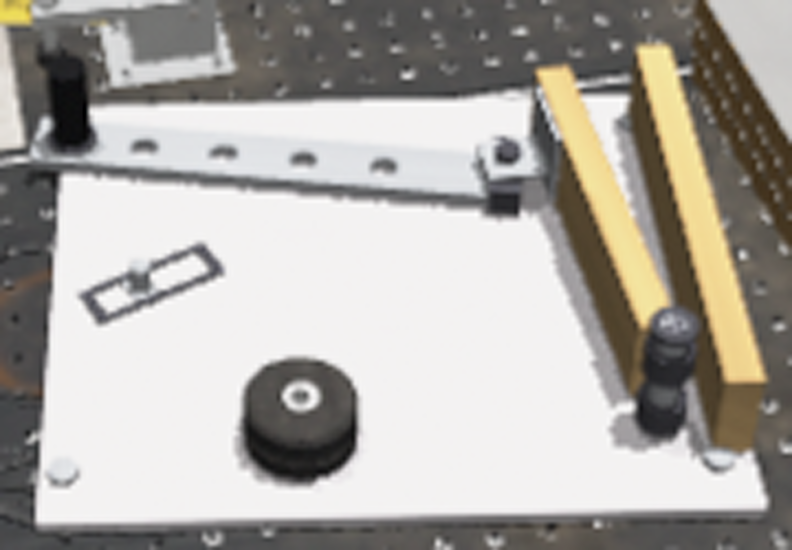

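```bash
cat > h.py <<'E'
import numpy as np
from workcell import *
P={n:camera_params(n) for n in("side","top")}
def ray(n,u,v):
    p=P[n];d=p["R"].T@np.linalg.inv(p["mtx"])@[u,v,1];return -p["R"].T@p["t"],d
def onz(n,u,v,z):
    c,d=ray(n,u,v);return c+d*(z-c[2])/d[2]
def proj(n,X):
    p=P[n];q=p["mtx"]@(p["R"]@np.array(X)+p["t"]);return q[:2]/q[2]
def T(x,y,z): return onz("top",(x+.5)/3.7-.5+315,(y+.5)/3.7-.5+135,z)
def S(x,y,z): return onz("side",(x+.5)/4.4-.5+275,(y+.5)/4.4-.5+250,z)
E
python3 - <<'E'
from h import *
np.set_printoptions(precision=4,suppress=True)
for n,f,pts in(("top",T,dict(TL=(78,38,.008),TR=(502,87,.008),BR=(470,573,.008),BL=(23,520,.008),leafL=(128,101,.05),leafLn=(127,122,.05),leafR=(420,97,.05),leafRn=(420,120,.05),hinge=(449,97,.06),piv=(182,170,.024),h1=(154,268,.017),h2=(136,330,.017),h3=(120,393,.017),h4=(102,457,.017),knob=(90,500,.061),knobbase=(86,522,.017),peg=(251,474,.023),pegb=(252,482,.0104),f1=(243,411,.0104),f2=(210,425,.0104),f3=(258,525,.0104),f4=(285,511,.0104),wheel=(423,370,.032))),
 ("side",S,dict(BL=(70,100,.008),BR=(38,524,.008),TR=(766,508,.008),h1=(384,165,.017),h2=(304,159,.017),h3=(224,152,.017),h4=(145,146,.017),knob=(65,60,.061),knobb=(72,142,.017),peg=(140,266,.023),f1=(205,243,.0104),f2=(224,270,.0104),f3=(100,323,.0104),f4=(80,294,.0104),piv=(507,150,.024),wheel=(300,396,.032)))):
  print(n)
  for k,v in pts.items(): print(k,f(*v))
E
```

```text
top
TL [ 0.7296 -0.2108  0.008 ]
TR [ 0.689  -0.4463  0.008 ]
BR [ 0.4184 -0.4012  0.008 ]
BL [ 0.4581 -0.1664  0.008 ]
leafL [ 0.6754 -0.2333  0.05  ]
leafLn [ 0.6636 -0.2321  0.05  ]
leafR [ 0.6701 -0.39    0.05  ]
leafRn [ 0.6571 -0.3888  0.05  ]
hinge [ 0.6657 -0.4031  0.06  ]
piv [ 0.6437 -0.2624  0.024 ]
h1 [ 0.591  -0.2441  0.017 ]
h2 [ 0.5569 -0.2322  0.017 ]
h3 [ 0.5227 -0.2215  0.017 ]
h4 [ 0.4884 -0.2099  0.017 ]
knob [ 0.4589 -0.2001  0.061 ]
knobbase [ 0.4541 -0.1994  0.017 ]
peg [ 0.4745 -0.2875  0.023 ]
pegb [ 0.4722 -0.2893  0.0104]
f1 [ 0.511  -0.2874  0.0104]
f2 [ 0.5042 -0.2691  0.0104]
f3 [ 0.449  -0.2908  0.0104]
f4 [ 0.4558 -0.3057  0.0104]
wheel [ 0.5242 -0.3815  0.032 ]
side
BL [ 0.4605 -0.1609  0.008 ]
BR [ 0.4191 -0.4016  0.008 ]
TR [ 0.6889 -0.4472  0.008 ]
h1 [ 0.5913 -0.2433  0.017 ]
h2 [ 0.5574 -0.2324  0.017 ]
h3 [ 0.5232 -0.2208  0.017 ]
h4 [ 0.4891 -0.2098  0.017 ]
knob [ 0.4574 -0.1957  0.061 ]
knobb [ 0.4572 -0.2006  0.017 ]
peg [ 0.4751 -0.29    0.023 ]
f1 [ 0.506  -0.2693  0.0104]
f2 [ 0.5111 -0.2868  0.0104]
f3 [ 0.4554 -0.3068  0.0104]
f4 [ 0.4493 -0.2888  0.0104]
piv [ 0.6448 -0.252   0.024 ]
wheel [ 0.5242 -0.38    0.032 ]
```

Both views agree to about 2 mm:

| Item | Position (m) |
|---|---|
| Knob | (0.457, -0.199) |
| Hinge | (0.664, -0.4015) |
| Peg | (0.475, -0.289) |

Moving above the knob.

Request:
{"fn": "carry_out", "kwargs": {
  "commands": [
    [[0.583, -0.458, 0, 0, 0, 0], [0.583, -0.458, 0, 0, 0, 0], [0.583, -0.458, 0, 0, 0, 0], [0.583, -0.458, 0, 0, 0, 0], [0.583, -0.458, 0, 0, 0, 0], [0.583, -0.458, 0, 0, 0, 0], [0.583, -0.458, 0, 0, 0, 0], [0.583, -0.458, 0, 0, 0, 0], [0.583, -0.458, 0, 0, 0, 0], [0.583, -0.458, 0, 0, 0, 0], [0.583, -0.458, 0, 0, 0, 0], [0.583, -0.458, 0, 0, 0, 0], [0.583, -0.458, 0, 0, 0, 0], [0.583, -0.458, 0, 0, 0, 0], [0.583, -0.458, 0, 0, 0, 0], [0.583, -0.458, 0, 0, 0, 0]]
  ],
  "hand": -0.2,
  "force": 30
}}

```text
clock: 1.43
position: [0.4579, -0.1987, 0.2311]
ee_rot: [0.988, 0.157, -0.0, 0.0]
ft_force: [0.5, 0.3, -0.8]
grip_width: 0.599
grasp_force: 0.0
```

Request:
{"fn": "carry_out", "kwargs": {
  "commands": [
    [[0, 0, 0, 0, 0, 0.86], [0, 0, 0, 0, 0, 0.86], [0, 0, 0, 0, 0, 0.86], [0, 0, 0, 0, 0, 0.86], [0, 0, 0, 0, 0, 0.86], [0, 0, 0, 0, 0, 0.86], [0, 0, 0, 0, 0, 0.86], [0, 0, 0, 0, 0, 0], [0, 0, 0, 0, 0, 0], [0, 0, 0, 0, 0, 0]]
  ]
}}

```text
clock: 2.27
position: [0.4575, -0.2, 0.2312]
ee_rot: [0.988, -0.156, -0.0, -0.0]
ft_force: [-0.6, 0.9, 0.5]
grip_width: 0.607
grasp_force: 0.0
```

Request:
{"fn": "carry_out", "kwargs": {
  "commands": [
    [[0, 0, 0.7, 0, 0, 0], [0, 0, 0.7, 0, 0, 0], [0, 0, 0.7, 0, 0, 0], [0, 0, 0.7, 0, 0, 0], [0, 0, 0.7, 0, 0, 0], [0, 0, 0.7, 0, 0, 0], [0, 0, 0.5, 0, 0, 0], [0, 0, 0.35, 0, 0, 0], [0, 0, 0, 0, 0, 0], [0, 0, 0, 0, 0, 0], [0, 0, 0, 0, 0, 0]]
  ]
}}

```text
clock: 3.18
position: [0.4582, -0.2003, 0.0303]
ee_rot: [0.988, -0.157, 0.001, 0.0]
ft_force: [-0.3, 0.1, -0.1]
grip_width: 0.605
grasp_force: 0.0
```

```bash
python3 - <<'E'
from h import *
import cv2
a=camera("side")[210:375,235:435];b=camera("top")[175:315,290:460]
f=lambda a,k:cv2.resize(a,k,interpolation=cv2.INTER_CUBIC)
cv2.imwrite("pics/g1.png",np.hstack([f(a,(400,330)),f(b,(400,330))])[:,:,::-1])
E
```

```text
(no output)
```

View pics/g1.png

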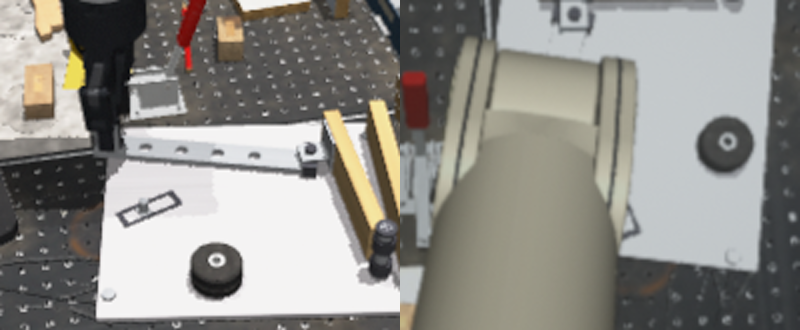

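The side view shows the fingers straddling the knob at about (105,130) in the crop, with the peg and foot in the clear at (145,205). Close, then lift.

Request:
{"fn": "carry_out", "kwargs": {
  "commands": [
    [[0, 0, 0, 0, 0, 0], [0, 0, 0, 0, 0, 0], [0, 0, 0, 0, 0, 0], [0, 0, 0, 0, 0, 0], [0, 0, 0, 0, 0, 0], [0, 0, 0, 0, 0, 0], [0, 0, 0, 0, 0, 0], [0, 0, 0, 0, 0, 0]]
  ],
  "hand": 1,
  "force": 20
}}

```text
clock: 3.95
position: [0.4577, -0.2002, 0.0294]
ee_rot: [0.988, -0.157, 0.0, 0.0]
ft_force: [0.8, 0.2, 0.6]
grip_width: 0.202
grasp_force: 21.5
```

Request:
{"fn": "carry_out", "kwargs": {
  "commands": [
    [[0.02, 0, -0.1, 0, 0, 0], [0.02, 0, -0.1, 0, 0, 0], [0.02, 0, -0.1, 0, 0, 0], [0.02, 0, -0.1, 0, 0, 0], [0.025, 0, -0.1, 0, 0, 0], [0.025, 0, -0.1, 0, 0, 0], [0.03, 0, -0.1, 0, 0, 0], [0.03, 0, -0.1, 0, 0, 0], [0, 0, 0, 0, 0, 0], [0, 0, 0, 0, 0, 0]]
  ]
}}

```text
clock: 4.78
position: [0.465, -0.2025, 0.0615]
ee_rot: [0.988, -0.157, 0.0, 0.0]
ft_force: [1.9, -0.7, -3.7]
grip_width: 0.202
grasp_force: 21.1
```

```bash
python3 - <<'E'
from h import *
import cv2
a=camera("side")[220:340,255:415]
cv2.imwrite("pics/g2.png",cv2.resize(a,(800,600),interpolation=cv2.INTER_CUBIC)[:,:,::-1])
E
```

```text
(no output)
```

View pics/g2.png

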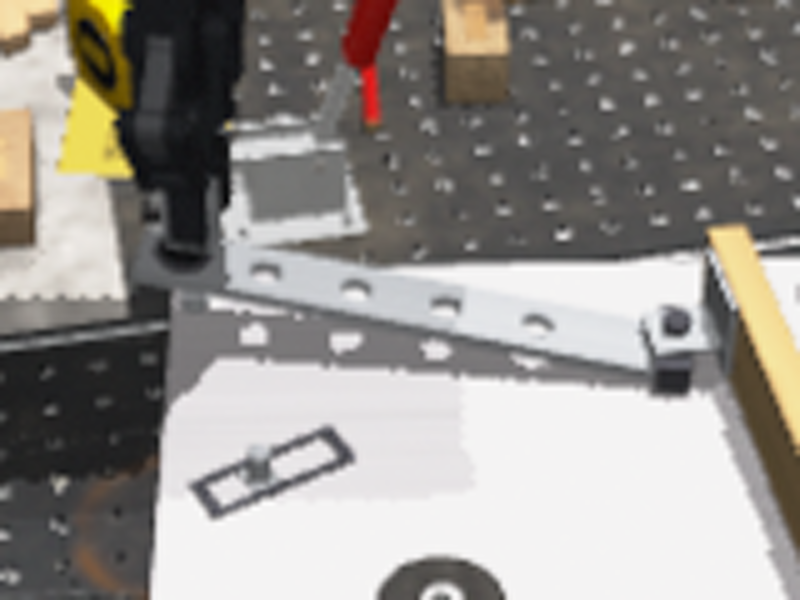

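The side view shows the bar lifted and the knob held at about (190,230) in the crop, peg at (260,460), leaf unchanged. Swing toward the peg with the bar still lifted.

Request:
{"fn": "carry_out", "kwargs": {
  "commands": [
    [[-0.034, 0.187, 0, 0, 0, -0.3], [-0.04, 0.185, 0, 0, 0, -0.3], [-0.045, 0.183, 0, 0, 0, -0.3], [-0.05, 0.182, 0, 0, 0, -0.3], [-0.056, 0.18, 0, 0, 0, -0.3], [-0.062, 0.178, 0, 0, 0, -0.3], [-0.068, 0.176, 0, 0, 0, -0.3], [-0.073, 0.175, 0, 0, 0, -0.3], [-0.078, 0.172, 0, 0, 0, -0.3], [-0.083, 0.17, 0, 0, 0, -0.3], [-0.088, 0.168, 0, 0, 0, -0.3], [-0.094, 0.165, 0, 0, 0, -0.3], [-0.1, 0.162, 0, 0, 0, -0.3], [-0.105, 0.158, 0, 0, 0, -0.3], [0, 0, 0, 0, 0, 0], [0, 0, 0, 0, 0, 0], [0, 0, 0, 0, 0, 0], [0, 0, 0, 0, 0, 0]]
  ]
}}

```text
clock: 6.33
position: [0.4147, -0.2954, 0.0612]
ee_rot: [0.998, 0.062, -0.0, -0.0]
ft_force: [-1.1, -0.1, -1.7]
grip_width: 0.199
grasp_force: 21.2
```

```bash
python3 - <<'E'
from h import *
import cv2
a=camera("side")[230:350,255:415];b=camera("top")[150:285,330:510]
cv2.imwrite("pics/g3.png",cv2.resize(a,(800,600),interpolation=cv2.INTER_CUBIC)[:,:,::-1])
E
```

```text
(no output)
```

View pics/g3.png

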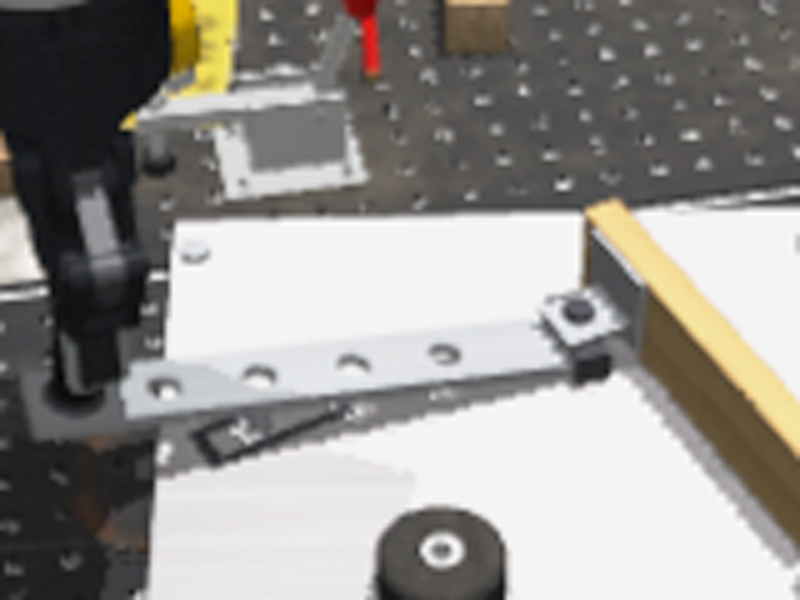

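The holes, from the knob end, are at crop (163,388), (260,376), (352,364) and (445,353). The peg is hidden behind the bar. Fit the bar's pose.

```bash
cat > fit.py <<'E'
from h import *
from scipy.optimize import least_squares
H=np.array([.664,-.4015])
def bar(q,s,h):  # point s from pivot along bar, h above centreline
    px,py,yaw,a=q;d=np.array([-np.cos(yaw),-np.sin(yaw)])
    r=s*np.cos(a)-h*np.sin(a);return np.array([px+d[0]*r,py+d[1]*r,.014+s*np.sin(a)+h*np.cos(a)])
def fit(px):
    f=lambda q:np.r_[[(proj("side",bar(q,s,.003))-p)for s,p in zip((.054,.09,.126,.162),px)].__iter__().__next__()*0, np.ravel([proj("side",bar(q,s,.003))-p for s,p in zip((.054,.09,.126,.162),px)]),(np.hypot(*(q[:2]-H))-.1424)/.002]
    return least_squares(f,[.6,-.274,.117,.17])
E
python3 - <<'E'
from fit import *
np.set_printoptions(precision=4,suppress=True)
px=[(x/5+255-.4,y/5+230-.4) for x,y in((445,353),(352,364),(260,376),(163,388))]
r=fit(px);print(r.x,r.cost);print("hole3 now",bar(r.x,.126,-.003),"knob",bar(r.x,.195,.025),"dist",np.hypot(*(r.x[:2]-[.475,-.289])))
print("pegproj", (proj("side",(.475,-.289,.023))-[255,230])*5)
E
```

```text
[ 0.6004 -0.2738  0.0928  0.118 ] 0.07650225679972164
hole3 now [ 0.4755 -0.2854  0.0259] knob [ 0.4105 -0.2915  0.0618] dist 0.12630982040200273
pegproj [256.4322 398.4952]
```

```bash
cat > fit.py <<'E'
from h import *
from scipy.optimize import least_squares
H=np.array([.664,-.4015]);S4=(.054,.09,.126,.162)
def bar(q,s,h):
    px,py,yaw,a=q;d=np.array([-np.cos(yaw),-np.sin(yaw)])
    r=s*np.cos(a)-h*np.sin(a);return np.array([px+d[0]*r,py+d[1]*r,.014+s*np.sin(a)+h*np.cos(a)])
def fit(px,tcp=None):
    def f(q):
        e=[*np.ravel([proj("side",bar(q,s,.003))-p for s,p in zip(S4,px)])/.4,(np.hypot(*(q[:2]-H))-.1424)/.001]
        if tcp is not None:
            e+=[*(bar(q,.195,tcp[2]+.019-.014-.195*np.sin(q[3]))[:2]-tcp[:2])/.0015]
        return e
    return least_squares(f,[.6,-.274,.1,.15])
E
python3 - <<'E'
from fit import *
np.set_printoptions(precision=4,suppress=True)
for nm,off,pts,tcp in(("lift",220,((540,322),(447,305),(356,288),(265,270)),(.465,-.2025,.0615)),("now",230,((445,353),(352,364),(260,376),(163,388)),(.4147,-.2954,.0612))):
  px=[(x/5+255-.4,y/5+off-.4) for x,y in pts]
  for t in(None,tcp):
    r=fit(px,t);print(nm,r.x,r.cost,"hole3",bar(r.x,.126,-.003))
E
```

```text
lift [ 0.6419 -0.2605 -0.291   0.1755] 0.49338051593616866 hole3 [ 0.5226 -0.2247  0.033 ]
lift [ 0.6421 -0.2605 -0.3153  0.1542] 0.7186766625988054 hole3 [ 0.5233 -0.2217  0.0304]
now [ 0.6003 -0.2737  0.095   0.1195] 0.4513294791058036 hole3 [ 0.4754 -0.2856  0.026 ]
now [ 0.5996 -0.274   0.1145  0.1402] 1.1028168984530493 hole3 [ 0.4752 -0.2883  0.0286]
```

Request:
{"fn": "carry_out", "kwargs": {
  "commands": [
    [[-0.012, 0.015, 0.05, 0, 0, 0], [-0.012, 0, 0.05, 0, 0, 0], [-0.012, 0, 0.05, 0, 0, 0], [-0.012, 0, 0.05, 0, 0, 0], [0, 0, 0, 0, 0, 0], [0, 0, 0, 0, 0, 0], [0, 0, 0, 0, 0, 0]]
  ]
}}

```text
clock: 7.02
position: [0.4131, -0.2967, 0.0534]
ee_rot: [0.998, 0.062, 0.0, 0.0]
ft_force: [-0.5, 0.6, -0.8]
grip_width: 0.206
grasp_force: 21.3
```

Request:
{"fn": "carry_out", "kwargs": {
  "commands": [
    [[-0.01, 0, 0.05, 0, 0, 0], [-0.01, 0, 0.05, 0, 0, 0], [0, 0, 0, 0, 0, 0], [0, 0, 0, 0, 0, 0], [0, 0, 0, 0, 0, 0]]
  ]
}}

```text
clock: 7.43
position: [0.4122, -0.2968, 0.0493]
ee_rot: [0.998, 0.062, 0.0, 0.0]
ft_force: [-0.8, 0.5, -0.6]
grip_width: 0.199
grasp_force: 21.3
```

Request:
{"fn": "carry_out", "kwargs": {
  "commands": [
    [[-0.01, 0, 0.05, 0, 0, 0], [0, 0, 0, 0, 0, 0], [0, 0, 0, 0, 0, 0], [0, 0, 0, 0, 0, 0]]
  ]
}}

```text
clock: 7.77
position: [0.4118, -0.2968, 0.0474]
ee_rot: [0.998, 0.062, 0.0, 0.0]
ft_force: [-0.6, -0.1, -1.0]
grip_width: 0.199
grasp_force: 21.3
```

Request:
{"fn": "carry_out", "kwargs": {
  "commands": [
    [[-0.008, 0, 0.05, 0, 0, 0], [0, 0, 0, 0, 0, 0], [0, 0, 0, 0, 0, 0], [0, 0, 0, 0, 0, 0]]
  ]
}}

```text
clock: 8.1
position: [0.4114, -0.2968, 0.0453]
ee_rot: [0.998, 0.062, 0.0, 0.0]
ft_force: [-1.8, 0.2, -0.9]
grip_width: 0.202
grasp_force: 21.2
```

Request:
{"fn": "carry_out", "kwargs": {
  "commands": [
    [[-0.008, 0, 0.05, 0, 0, 0], [0, 0, 0, 0, 0, 0], [0, 0, 0, 0, 0, 0], [0, 0, 0, 0, 0, 0]]
  ]
}}

```text
clock: 8.43
position: [0.4111, -0.2969, 0.0433]
ee_rot: [0.998, 0.062, -0.0, -0.0]
ft_force: [-0.8, 0.2, -0.8]
grip_width: 0.197
grasp_force: 21.2
```

Request:
{"fn": "carry_out", "kwargs": {
  "commands": [
    [[-0.008, 0, 0.05, 0, 0, 0], [0, 0, 0, 0, 0, 0], [0, 0, 0, 0, 0, 0], [0, 0, 0, 0, 0, 0]]
  ]
}}

```text
clock: 8.77
position: [0.4107, -0.2969, 0.0413]
ee_rot: [0.998, 0.062, -0.0, 0.0]
ft_force: [0.1, 0.7, -0.3]
grip_width: 0.203
grasp_force: 21.2
```

Request:
{"fn": "carry_out", "kwargs": {
  "commands": [
    [[-0.008, 0, 0.05, 0, 0, 0], [0, 0, 0, 0, 0, 0], [0, 0, 0, 0, 0, 0], [0, 0, 0, 0, 0, 0]]
  ]
}}

```text
clock: 9.1
position: [0.4105, -0.297, 0.0393]
ee_rot: [0.998, 0.062, -0.0, -0.0]
ft_force: [-0.3, -1.1, -1.2]
grip_width: 0.2
grasp_force: 21.2
```

```bash
python3 - <<'E'
from h import *
import cv2
a=camera("side")[260:350,255:375]
cv2.imwrite("pics/g4.png",cv2.resize(a,(800,600),interpolation=cv2.INTER_CUBIC)[:,:,::-1])
E
```

```text
(no output)
```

View pics/g4.png

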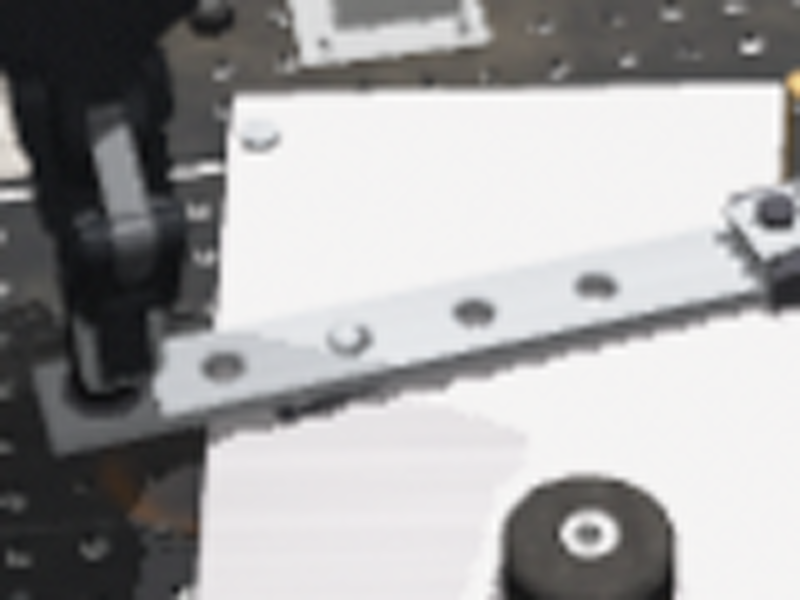

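The peg's bright top shows in the third hole at crop (350,335), so the hole has found it. Continue down gently.

Request:
{"fn": "carry_out", "kwargs": {
  "commands": [
    [[-0.005, 0, 0.05, 0, 0, 0], [-0.005, 0, 0.05, 0, 0, 0], [0, 0, 0, 0, 0, 0], [0, 0, 0, 0, 0, 0], [0, 0, 0, 0, 0, 0]]
  ]
}}

```text
clock: 9.57
position: [0.4099, -0.2971, 0.0352]
ee_rot: [0.998, 0.062, -0.0, -0.0]
ft_force: [-0.3, 0.8, -1.8]
grip_width: 0.202
grasp_force: 21.2
```

Request:
{"fn": "carry_out", "kwargs": {
  "commands": [
    [[-0.005, 0, 0.05, 0, 0, 0], [-0.005, 0, 0.05, 0, 0, 0], [0, 0, 0, 0, 0, 0], [0, 0, 0, 0, 0, 0], [0, 0, 0, 0, 0, 0]]
  ]
}}

```text
clock: 9.98
position: [0.4095, -0.2971, 0.0313]
ee_rot: [0.998, 0.062, -0.0, -0.0]
ft_force: [-2.7, 0.9, 1.2]
grip_width: 0.198
grasp_force: 21.3
```

Request:
{"fn": "carry_out", "kwargs": {
  "commands": [
    [[-0.005, 0, 0.05, 0, 0, 0], [0, 0, 0, 0, 0, 0], [0, 0, 0, 0, 0, 0], [0, 0, 0, 0, 0, 0]]
  ]
}}

```text
clock: 10.32
position: [0.4092, -0.2972, 0.0293]
ee_rot: [0.998, 0.062, -0.0, 0.0]
ft_force: [-4.1, -1.6, 1.9]
grip_width: 0.201
grasp_force: 21.4
```

Request:
{"fn": "carry_out", "kwargs": {
  "commands": [
    [[-0.025, 0, 0.025, 0, 0, 0], [-0.015, 0, 0, 0, 0, 0], [0, 0, 0, 0, 0, 0], [0, 0, 0, 0, 0, 0], [0, 0, 0, 0, 0, 0]]
  ]
}}

```text
clock: 10.73
position: [0.4087, -0.2972, 0.0286]
ee_rot: [0.998, 0.062, 0.001, 0.0]
ft_force: [1.5, 0.3, 1.5]
grip_width: 0.203
grasp_force: 21.4
```

```bash
python3 - <<'E'
from h import *
import cv2
a=camera("side")[260:350,255:375]
cv2.imwrite("pics/g5.png",cv2.resize(a,(800,600),interpolation=cv2.INTER_CUBIC)[:,:,::-1])
E
```

```text
(no output)
```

View pics/g5.png

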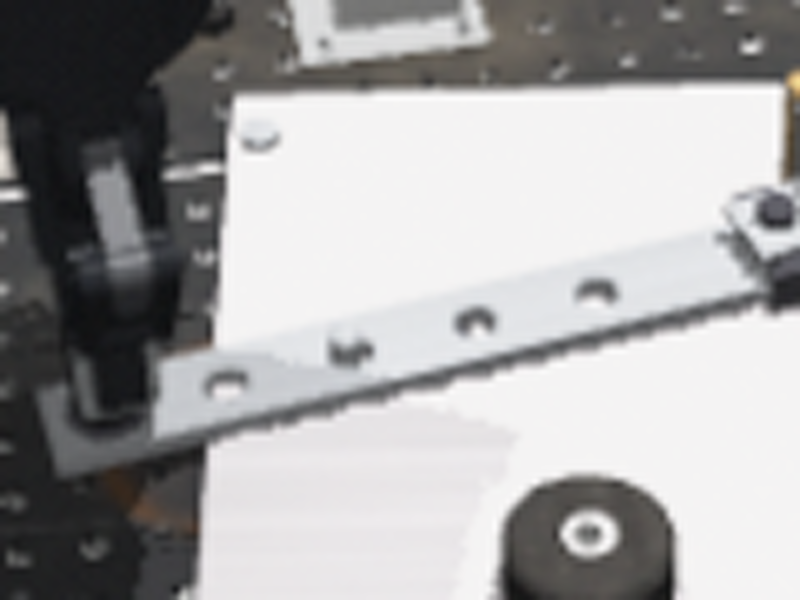

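The peg stands up through the third hole at crop (350,345). Check the lift.

```bash
python3 - <<'E'
from fit import *
np.set_printoptions(precision=4,suppress=True)
px=[((x+.5)/6.667+255-.5,(y+.5)/6.667+260-.5) for x,y in((597,291),(475,321),(352,351),(227,383))]
for t in(None,(.4087,-.2972,.0286)):
    r=fit(px,t);print(r.x,r.cost)
E
```

```text
[ 0.6035 -0.2725  0.027  -0.1148] 0.11136645845184517
[ 0.6019 -0.273   0.1246 -0.0109] 0.39033615516673775
```

Request:
{"fn": "carry_out", "kwargs": {
  "commands": [
    [[0, 0, 0.03, 0, 0, 0], [0, 0, 0, 0, 0, 0], [0, 0, 0, 0, 0, 0]]
  ]
}}

```text
clock: 11.03
position: [0.4081, -0.2973, 0.0272]
ee_rot: [0.998, 0.062, 0.0, 0.0]
ft_force: [2.3, 0.1, 3.2]
grip_width: 0.205
grasp_force: 21.5
```

Request:
{"fn": "carry_out", "kwargs": {
  "commands": [
    [[0, 0, 0, 0, 0, 0], [0, 0, 0, 0, 0, 0], [0, 0, 0, 0, 0, 0], [0, 0, 0, 0, 0, 0], [0, 0, 0, 0, 0, 0], [0, 0, 0, 0, 0, 0], [0, 0, 0, 0, 0, 0], [0, 0, 0, 0, 0, 0]]
  ],
  "hand": -0.2
}}

```text
clock: 11.7
position: [0.4079, -0.2973, 0.0271]
ee_rot: [0.998, 0.062, -0.0, 0.0]
ft_force: [-0.8, 0.4, 0.1]
grip_width: 0.599
grasp_force: 0.0
```

Request:
{"fn": "carry_out", "kwargs": {
  "commands": [
    [[0, 0, -0.2, 0, 0, 0], [0, 0, -0.4, 0, 0, 0], [0, 0, -0.6, 0, 0, 0], [0, 0, -0.7, 0, 0, 0], [0, 0, -0.7, 0, 0, 0], [0, 0, -0.7, 0, 0, 0], [0, 0, -0.7, 0, 0, 0], [-0.6, 0, 0, 0, 0, 0], [-0.6, 0, 0, 0, 0, 0], [0, 0, 0, 0, 0, 0], [0, 0, 0, 0, 0, 0], [0, 0, 0, 0, 0, 0]]
  ]
}}

```text
clock: 12.7
position: [0.3606, -0.3031, 0.1877]
ee_rot: [0.998, 0.062, 0.0, 0.0]
ft_force: [0.6, -0.8, 0.4]
grip_width: 0.597
grasp_force: 0.0
```

```bash
python3 - <<'E'
from h import *
import cv2
a=camera("side")[240:350,235:400]
cv2.imwrite("pics/g6.png",cv2.resize(a,(800,533),interpolation=cv2.INTER_CUBIC)[:,:,::-1])
E
```

```text
(no output)
```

View pics/g6.png

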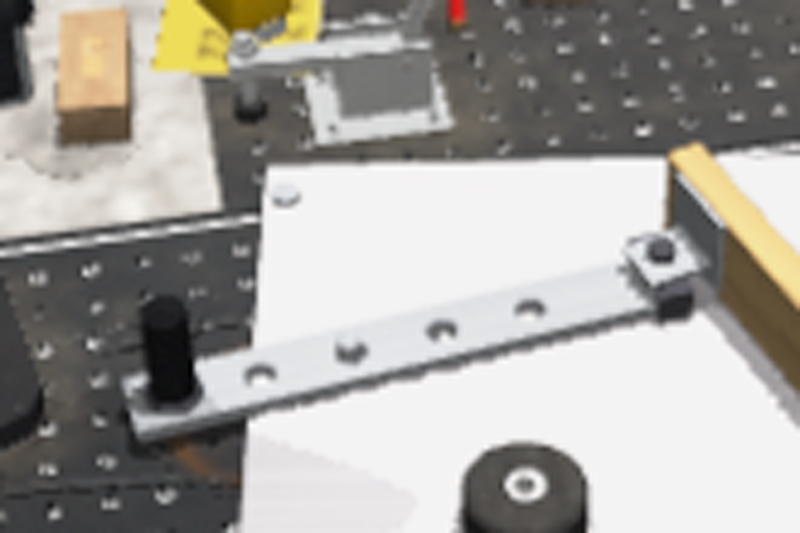

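The bar is on the peg, which shows in the third hole at (350,348). The knob is free at (168,345) and the wheel is untouched. One numeric check that the bar is level.

```bash
python3 - <<'E'
from fit import *
np.set_printoptions(precision=4,suppress=True)
k=800/165
g=lambda x,y:np.array(((x+.5)/k+235-.5,(y+.5)/k+240-.5))
px=[g(*p) for p in((531,309),(442,331),(352,351),(260,376))]
for sd in (.0007,.0015):
  f=lambda q:[*np.ravel([proj("side",bar(q,s,.003))-p for s,p in zip(S4,px)])/.4,*(proj("side",bar(q,.195,.047))-g(164,303))/.6,(np.hypot(*(q[:2]-H))-.1424)/.001,*(bar(q,.126,.0)[:2]-[.475,-.2892])/sd]
  r=least_squares(f,[.6,-.274,.1,.0]);print(r.x,r.cost,bar(r.x,.126,0))
E
```

```text
[ 0.6011 -0.274   0.1232  0.0014] 4.647189984597458 [ 0.4761 -0.2895  0.0142]
[ 0.6012 -0.274   0.1274  0.0049] 3.396472934130034 [ 0.4762 -0.29    0.0146]
```

The fit gives a lift of about 0.00 rad, so the bar is level on the peg. Handing in.

```bash
python3 -c "
from workcell import *
print(hand_in())"
```

```text
the job is handed in; nothing more can be done
None
```

The leaf is open on its stay: the bar's third hole is over the peg, the bar measures level (lift about 0.00 rad), the knob is released, and the job was handed in after about 13 s of arm time (no verdict was returned).

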